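Unlock the lid stay and shut the games box

TASK

The lid of the wooden games box is propped open by the folding metal stay on its right side. Take the red knob at the stay's knee and lift it past centre until the knee is unlocked and clearly folded, bent some 60 degrees or more, with the lid still well up; then lower the lid gently until it is fully shut, and let go. Never force the stay (the knob sits in a soft rubber bush that tears if it is strained off its own path), do not crush or slam the lid, and leave the gamepad, remote and candle jar alone.

Things in the scene. Friction and masses are not known exactly. Their poses are not given: they have to be found in the camera images.
- games_box: wooden box fixed to the table, 200 (x) x 280 (y) x 110 mm high, walls 10 mm, open on top; origin at the centre of its underside, +x towards its hinged back, +y to its left, z up. The folding steel stay is on the outside of its right (-y) wall
- lid (a joint): angle of the wooden lid: 0 = shut flat on the rim, positive = open, about 1.2 to 1.6 rad when propped; turns about box y at lid_hinge. 212 mm from hinge to front edge, 302 mm wide, 12 mm thick, 0.35 kg, dents above 60 N. Hinge and stay rub, so it stays where it is left; with the stay unlocked, a light push of 1 to 6 N near the front edge lowers it. With the stay locked it cannot be shut
- lid_hinge (a point): point on the lid's hinge axis, middle of the box's width, at box (100, 0, 110) mm, on the lid's underside; its axes turn with the lid: shut, x points to the back, z out of the lid's top face
- lid_front (a point): middle of the lid's front top edge, in the lid's axes 212 mm in -x and 12 mm in +z from lid_hinge
- knee_knob (a point): grip point at the middle of the red knob on the stay's knee: round, 16 mm diameter, 42 mm long, lying along box y, free to spin, sticking out 42 mm to the right of the steel arms; centre about 180 mm right of the box's middle, 88 mm above the table, open on all sides but the arms'
- rail_mid (a point): middle of the slotted rail on the box's right wall, at box (-55, -156, 35) mm. The stay's lower pivot is clamped in it, up to 15 mm in front of or behind this point along box x, differently each time, not measured. The knob can travel only on an arc of about 75 mm radius about that pivot, in the upright plane of the wall, starting upwards and towards the box's front
- bush (a joint): stretch of the rubber bush that carries the knob, along the lower arm (m): 0 = relaxed, positive = knob pulled outwards from the lower pivot, negative = pushed towards it. It gives 1 mm per 3 N; moved exactly on its arc, the knob does not load it. Beyond 2 mm (6 N) either way it tears
- knee (a joint): bend of the stay's knee: 0 = the 75 mm lower and 122 mm upper arm in line, -0.12 rad = locked past centre on its stop (start), positive = unlocked, folding with the knob up and forwards, 2.0 to 2.3 with the lid shut. Folding takes 5 to 8 N along the knob's arc; beyond about 0.7 rad the lid is easily lowered. The upper arm's end is pinned to the lid's side 75 mm from the hinge
- gamepad: black game controller, about 75 x 145 x 33 mm, lying on the table left of the box, origin centre of the underside
- remote: black remote control 170 x 45 x 18 mm, lying along its x, right of the box, origin centre of the underside
- candle_jar: amber candle jar, 72 mm diameter, 85 mm tall, right of the box towards the back, origin centre of the underside

How it is judged (in metres and radians):
On the way:
1. the knee is lifted past centre and folded (knee above 1.0 rad) with the lid still up (above 0.6 rad) (value of joint knee above 1 rad and value of joint lid above 0.6 rad), for 0.1 s.
At the end, for the whole second after the job is handed in: The lid is fully shut (within 0.03 rad, 6 mm at its front edge) and at rest; the gamepad, remote and candle jar are within 20 mm of where they stood (value of joint lid below 0.03 rad and velocity of joint lid between -0.05 and 0.05 rad/s and distance of each of gamepad, remote, candle_jar from where it was at the start of the episode below 0.02 m); the robot touches nothing.
It fails at once if the stay is forced: the knob's rubber bush is strained more than 2 mm (6 N) along the lower arm (value of joint bush above 0.002 m or value of joint bush below -0.002 m).
It fails at once if the lid is crushed: pressed or squeezed with more than 60 N (contact force between the fingers and lid above 60 N).
It fails at once if the lid is slammed or thrown shut (faster than 1.5 rad/s) (velocity of joint lid below -1.5 rad/s).
It fails at once if the gamepad, remote or candle jar is moved 20 mm or the jar is tipped (distance of any of gamepad, remote, candle_jar from where it was at the start of the episode above 0.02 m or angle between candle_jar's own z axis and vertical above 0.3 rad).
It also fails if it takes over 67 s, if anything falls off the work surface, if the arm or the gripper's body presses on something with over 40 N, if the wrist force passes 120 N, or if a joint passes its speed limit or range.

ROBOT

A 7-joint arm with a two-finger parallel gripper is mounted at the origin on the work surface. World frame = base frame: x ahead of the robot, y to its left, z up, the work surface at z = 0. Lengths are in mm, angles in rad, forces in N, time in s.
With the tool pointing down it reaches from about 400 to 900 mm from the base axis. Payload 5.6 kg.
Tool frame: the origin (TCP) lies midway between the tips of the shut fingers; the grasp point (between the pads) lies 19 mm behind it; z points along the fingers, y is the line along which they close (so a half turn about z gives the same grasp; the last joint's range is limited). The gripper opens to 92 mm and grips with 3 to 60 N. Pads are 20 mm wide; open, the fingers measure 128 mm over their backs; the gripper's body (75 mm by 189 mm) begins 69 mm behind the grasp point.
Start: joints at [1.097, 0.468, -0.012, 1.603, 0.006, 1.071, -0.056], TCP at [271.4, -590.636, 214.592] pointing down, gripper open.
Joint ranges: [-2.53, 2.53], [-0.31, 2.02], [-1.57, 1.55], [0.28, 2.44], [-1.29, 4.43], [0.15, 1.84], [-2.92, 2.92]. Speed limits (rad/s): [2.57, 2.57, 3.14, 3.14, 3.14, 3.14, 3.14].

INTERFACE

Orientations are given as a rotation vector (axis times angle).
In Python, from cell import robot, grip, kin, viewer gives the robot as it stands. Calls block until the motion is done:
- robot.movep(position, orientation): joint-space move of the TCP to a pose.
- robot.servo_line(position, feed=150, rotation=None): straight line of the TCP; rotation=None keeps the orientation; feed is the mean speed in mm/s.
- robot.goto_joints(angles): joint-space move.
- grip(opening, newtons=None): opening from 0.0 (shut) to 1.0 (fully open); newtons is the grip in N (None keeps the last); returns when the fingers have stopped.
- robot.hold(seconds).
- kin.ik(position, orientation): joint angles nearest the present ones, or None.
- robot.observe(): the state.
- viewer.read_camera(name): name is "side" or "top" or "wrist"; returns the picture (480x640x3 uint8, red, green, blue); there is no depth.
- viewer.camera_info(name): a dict with "camera_matrix" (3x3 intrinsics, pixels), "k1" (the pictures are not rectified: a ray, as slopes to the right and down, at radius r is drawn at 1 + k1 r^2 times it, then the intrinsics apply), "R" (3x3) and "t" (3): a world point X has camera coordinates R X + t. Camera axes: x right, y down, z forward; pixel columns grow to the right and rows downward; lengths in mm; the calibration is good to about 2 mm. A picture is of the moment at which its call begins: read the wrist's pose just before it. camera_info takes no time and is no camera call; for the wrist camera it gives the pose at the moment of the call.
A pose or a line that the arm cannot do raises robot.IKError and nothing moves.
- robot.job_done(): hands the job in; it is judged then, once.
Trained networks look in the newest picture that a camera, given by its name, has taken for a name from the list of things; names that differ only in an ending like _2 or _b are one class to them, and where a whole thing is asked for, a point or a joint stands for the part that bears it (a point fixed in the world has none). Each returns a list of dicts, best first, with "confidence" (0 to 1); they miss things now and then, are a little off and sometimes report something else, mostly with a low value. They report only what shows in the picture. A call takes as long as a camera call.
- viewer.silhouettes(name, camera): "mask" (480x640 bool, what is visible of it).
- viewer.pinpoint(name, camera): "at" ([x, y, z] in mm, in the coordinates of the camera as it stood for that picture, good to about 4 mm: a listed point, or the origin of a listed thing).
The state is a dict: "t": time; "joints": joint angles; "joint_velocities": joint speeds; "joint_torque": joint torques, N m; "tcp_pos": TCP position; "tcp_rot": TCP orientation; "contact_force": force on the tool from outside, world axes, zero at the start; "wrist_torque": the same for the moment, N m; "grip_width": opening from 0.0 (shut) to 1.0 (fully open); "grip_force": force on a finger pad.
Only numpy, scipy, OpenCV 4.12 (cv2) and the standard library are available. Lean on these libraries where they do the work, as an engineer would, in place of code of your own. Each camera call takes 0.05 s, during which the arm holds its last target. There are 200 camera calls.

## Working session

There is one attempt and no reset: what is moved stays moved. The work goes in short steps, each a Python script; the robot and the scene stay as the last script left them, time stands still between calls to the robot, and variables do not carry over. Pictures are saved under pics/ and viewed, at most 10 in all, crops included, and the job is handed in when it is done.

```bash
mkdir -p pics; ls; cat > h.py <<'E'
from cell import robot, grip, kin, viewer
import numpy as np, cv2
from scipy.spatial.transform import Rotation as Rn
def save(cam,fn):
    im=viewer.read_camera(cam); cv2.imwrite('pics/'+fn,im[:,:,::-1]); return im
def toW(p,ci): return np.array(ci["R"]).T@(np.array(p)-np.array(ci["t"]))
def find(names,cam):
    ci=viewer.camera_info(cam); viewer.read_camera(cam)
    for n in names:
        for d in viewer.pinpoint(n,cam)[:2]:
            print(cam,n,round(d["confidence"],2),toW(d["at"],ci).round(1))
E
python3 - <<'E'
from h import *
for c in("side","top"):
    save(c,c+"0.png"); find(["games_box","lid_hinge","lid_front","knee_knob","rail_mid","gamepad","remote","candle_jar"],c)
print(robot.observe())
E
```

```text
pics
side games_box 0.73 [ 5.304e+02  1.225e+02 -1.000e-01]
side lid_front 0.6 [629.8 124.2 320.8]
side knee_knob 0.37 [530.8 -54.   85.7]
side rail_mid 0.94 [467.1 -21.9  34.7]
side gamepad 0.6 [584.  384.3   3.3]
side remote 0.82 [ 415.8 -207.9    3.6]
side candle_jar 0.77 [ 659.8 -156.5   -1.2]
side candle_jar 0.61 [632.4 121.5 319.6]
top games_box 0.77 [532.3 122.5   1.3]
top lid_hinge 0.82 [632.3 119.7 110.2]
top lid_hinge 0.74 [532.  -59.1  89.4]
top lid_front 0.92 [628.5 120.9 320.9]
top knee_knob 0.64 [531.1 -57.8  87.7]
top rail_mid 0.62 [472.3 -27.7  31.6]
top gamepad 0.56 [582.8 380.2   1.8]
top remote 0.81 [ 419.  -207.     3.7]
top candle_jar 0.97 [ 6.608e+02 -1.565e+02  5.000e-01]
{'t': 1.0, 'joints': array([ 1.0969985 ,  0.467483  , -0.01158903,  1.6026688 ,  0.00600799,
        1.07139087, -0.05629789]), 'joint_velocities': array([-1.88963570e-04, -9.17305559e-04, -7.97697658e-05, -7.01674243e-05,
       -6.92108701e-04, -6.44815883e-04,  4.03433948e-04]), 'joint_torque': array([ 8.62739907e-04, -5.20422184e+01, -1.25391551e-02, -2.44055790e+01,
       -5.68006618e-02,  1.13106327e-02,  3.85222529e-05]), 'tcp_pos': array([ 271.40268706, -590.65946083,  214.61633963]), 'tcp_rot': array([ 3.06892644e+00,  6.71338998e-01, -4.31894512e-05]), 'contact_force': array([ 0.47062655,  0.8788651 , -1.01366595]), 'wrist_torque': array([ 0.00793536, -0.01800573,  0.03396985]), 'grip_force': 0.0, 'grip_width': 1.001413120158673}
```

View pics/side0.png

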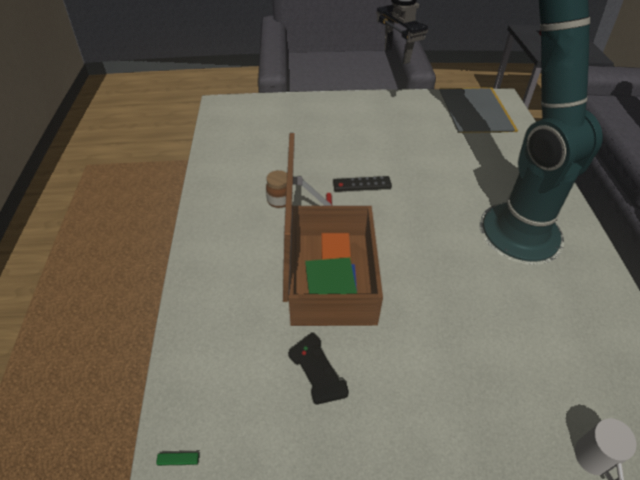

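View pics/top0.png

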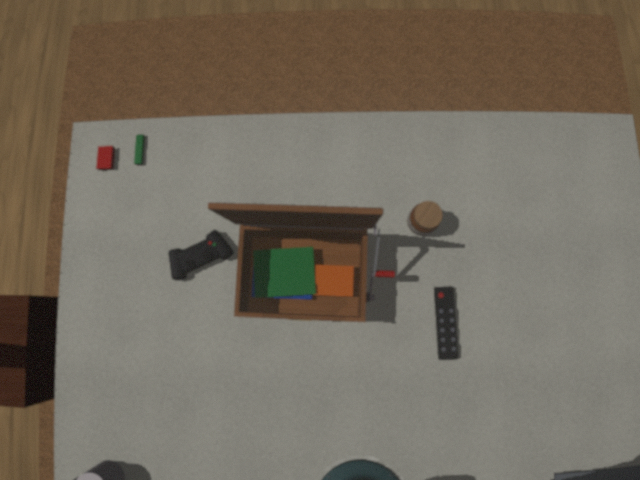

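```bash
cat >> h.py <<'E'
yaw=-0.028
ux=np.array([np.cos(yaw),np.sin(yaw),0]); uy=np.array([-np.sin(yaw),np.cos(yaw),0]); uz=np.array([0,0,1.])
box=np.array([531.5,122.5,0]); 
K=np.array([531.,-57,87.5])
phi0=np.arcsin((K[2]-35)/75); P=K-75*(np.cos(phi0)*ux+np.sin(phi0)*uz)
def pose(phi,s,back=0,lead=0,al=np.radians(25),mn=np.radians(58)):
    """gripper over the knob at arm angle phi; tool plane at >=mn; lead = shift along push direction"""
    e=max(phi,mn); r=np.cos(e)*ux+np.sin(e)*uz; t=-np.sin(e)*ux+np.cos(e)*uz
    z=-np.cos(al)*r+np.sin(al)*uy; y=s*t; x=np.cross(y,z)
    k=P+75*(np.cos(phi)*ux+np.sin(phi)*uz)-8*uy
    tt=-np.sin(phi)*ux+np.cos(phi)*uz
    return k+14*z-back*z+lead*tt, Rn.from_matrix(np.c_[x,y,z]).as_rotvec()
E
python3 - <<'E'
from h import *
pb=(P-box); print("P box",pb@ux,pb@uy,"phi0",phi0, "knob box x",(K-box)@ux,(K-box)@uy)
# linkage
Pb=np.array([pb@ux,35]);H=np.array([100,110])
for th in np.arange(1.5,0.3,-.1):
    pin=H+75*np.array([-np.cos(th),np.sin(th)]); d=pin-Pb; L=np.hypot(*d)
    c=(L*L-75**2-122**2)/(2*75*122)
    if abs(c)<=1:
        kn=np.arccos(c); print(round(th,2),"knee",kn.round(2),"phi",(np.arctan2(d[1],d[0])+np.arcsin(122*np.sin(kn)/L)).round(2))
for s in(1,-1):
    for b,ph in((150,phi0),(0,phi0),(0,1.2),(0,1.7),(0,1.9)):
        q=kin.ik(*pose(ph,s,b)); print(s,b,round(ph,2),pose(ph,s,b)[0].round(),None if q is None else np.round(q,2))
E
```

```text
P box -49.03517393179969 -179.44363876773292 phi0 0.775397496610753 knob box x 4.525539282271696 -179.44363876773292
1.3 knee 0.23 phi 0.99
1.2 knee 0.58 phi 1.23
1.1 knee 0.79 phi 1.39
1.0 knee 0.97 phi 1.52
0.9 knee 1.13 phi 1.63
0.8 knee 1.27 phi 1.73
0.7 knee 1.4 phi 1.83
0.6 knee 1.52 phi 1.92
0.5 knee 1.64 phi 2.0
0.4 knee 1.75 phi 2.07
1 150 0.78 [ 594. -124.  192.] [ 0.14  0.82  0.28  1.26 -0.43  1.76 -2.82]
1 0 0.78 [524. -59.  77.] [ 0.1   0.81  0.21  1.57 -0.44  1.45 -2.79]
1 0 1.2 [500. -58.  93.] [ 0.15  0.65  0.16  1.75 -0.44  1.25 -2.7 ]
1 0 1.7 [469. -57.  97.] [ 0.36  0.4   0.    2.14 -0.7   0.75 -2.23]
1 0 1.9 [457. -57.  94.] [ 0.51  0.36 -0.11  2.29 -0.98  0.6  -1.83]
-1 150 0.78 [ 594. -124.  192.] [ 0.51  0.85 -0.38  1.23 -0.08  1.7   0.02]
-1 0 0.78 [524. -59.  77.] [ 0.52  0.86 -0.42  1.53 -0.06  1.39  0.01]
-1 0 1.2 [500. -58.  93.] [ 0.61  0.72 -0.48  1.72 -0.08  1.19  0.1 ]
-1 0 1.7 [469. -57.  97.] [ 0.86  0.48 -0.59  2.11 -0.32  0.65  0.57]
-1 0 1.9 [457. -57.  94.] [ 0.97  0.45 -0.63  2.26 -0.63  0.46  1.01]
```

```bash
python3 - <<'E'
from h import *
grip(0.42,10)
p,r=pose(phi0,-1,170); robot.movep(p,r)
p,r=pose(phi0,-1,90); robot.servo_line(p,feed=100,rotation=r)
save("wrist","w1.png"); find(["knee_knob","rail_mid","lid_hinge","lid_front"],"wrist")
find(["knee_knob"],"side");find(["knee_knob","lid_front"],"top")
o=robot.observe();print(o["t"],o["tcp_pos"],o["contact_force"],o["grip_width"])
E
```

```text
wrist knee_knob 0.72 [533.1 -55.2  88.8]
wrist rail_mid 0.69 [469.9 -27.3  31.8]
wrist rail_mid 0.42 [534.5 123.    3.8]
side knee_knob 0.64 [530.7 -53.1  89.4]
top knee_knob 0.45 [531.4 -57.7  87.8]
top lid_front 0.66 [631.3 122.3 322.2]
5.4333 [566.39953842 -98.12377983 145.92731116] [-0.06194365 -0.0093864   0.28567211] 0.4222700236582576
```

View pics/w1.png

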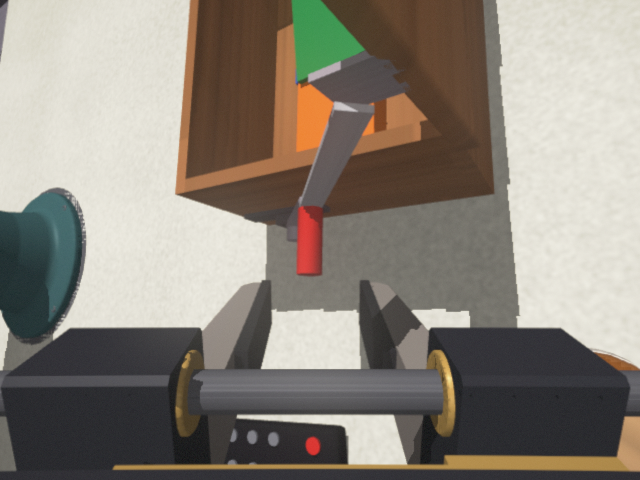

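```bash
cat >> h.py <<'E'
def F(ph,f0):
    f=robot.observe()["contact_force"]-f0
    r=np.cos(ph)*ux+np.sin(ph)*uz; t=-np.sin(ph)*ux+np.cos(ph)*uz
    return np.array([f@t,f@r,f@uy])
E
python3 - <<'E'
from h import *
p,r=pose(phi0,-1,0); 
f0=robot.observe()["contact_force"]
robot.servo_line(p,feed=60,rotation=r); print("in",F(phi0,f0).round(1))
f0=robot.observe()["contact_force"]
for l in (6,8,10,11,12,13):
    p,r=pose(phi0,-1,0,l); robot.servo_line(p,feed=30,rotation=r); f=F(phi0,f0); print(l,f.round(1))
    if f[0]<-3: break
for ph in np.arange(phi0+.03,1.0,.03):
    p,r=pose(ph,-1,0,l); robot.servo_line(p,feed=30,rotation=r); f=F(ph,f0); print(round(ph,2),f.round(1))
    if abs(f[0])>14 or abs(f[1])>4: break
find(["knee_knob"],"top")
find(["knee_knob"],"wrist")
print(robot.observe()["t"])
E
```

```text
in [-0.2  0.2  0.5]
6 [ 0.5 -0.1 -0.6]
8 [-0.7 -0.1 -0. ]
10 [ 0.3 -0.1 -0.6]
11 [-0.6  0.2 -0.6]
12 [ 0.4 -0.6 -1.4]
13 [-0.7 -0.6 -1. ]
0.81 [-2.   1.3 -0. ]
0.84 [-6.7  1.7  0.3]
0.87 [-5.7  0.4 -0. ]
0.9 [-5.7  1.2  0.3]
0.93 [-5.8  0.5  0.2]
0.96 [-6.7  0.9 -0. ]
0.99 [-6.8  0.1  0.4]
top knee_knob 0.68 [523.1 -58.   94.9]
wrist knee_knob 0.67 [523.2 -54.2  98. ]
10.6333
```

```bash
python3 - <<'E'
from h import *
f0=np.zeros(3)
for ph in np.arange(1.02,1.78,.04):
    p,r=pose(ph,-1,0,13); robot.servo_line(p,feed=30,rotation=r); f=F(ph,f0); print(round(ph,2),f.round(1))
    if abs(f[0])>14 or abs(f[1])>4: break
for c in("top","wrist","side"): find(["knee_knob","lid_front"],c)
save("side","s2.png")
print(robot.observe()["t"])
E
```

```text
1.02 [-7.2 -0.5  0. ]
1.06 [-6.7 -0.9  1.2]
1.1 [-6.2 -0.4  2. ]
1.14 [-6.7 -0.4  2.1]
1.18 [-6.2  1.   1.7]
1.22 [-6.5  0.2  1.9]
1.26 [-6.6 -0.6  2.6]
1.3 [-5.8  0.3  2.7]
1.34 [-5.5 -0.5  1.9]
1.38 [-5.7 -1.   2.3]
1.42 [-6.5 -0.5  2.9]
1.46 [-5.2 -0.5  3.4]
1.5 [-5.7 -0.1  2.5]
1.54 [-5.9 -0.1  1.6]
1.58 [-5.1 -0.2  2.6]
1.62 [-5.   0.2  2.5]
1.66 [-4.8 -0.5  3.3]
1.7 [-4.3 -1.   2.2]
1.74 [-4.6 -0.4  1.3]
top knee_knob 0.67 [468.1 -57.7 105.7]
top lid_front 0.84 [523.7 124.  291.6]
wrist knee_knob 0.95 [466.5 -52.3 108.3]
side knee_knob 0.37 [467.6 -50.1 105.4]
side lid_front 0.64 [530.4 124.3   1. ]
side lid_front 0.6 [524.3 126.3 289.9]
15.8833
```

View pics/s2.png

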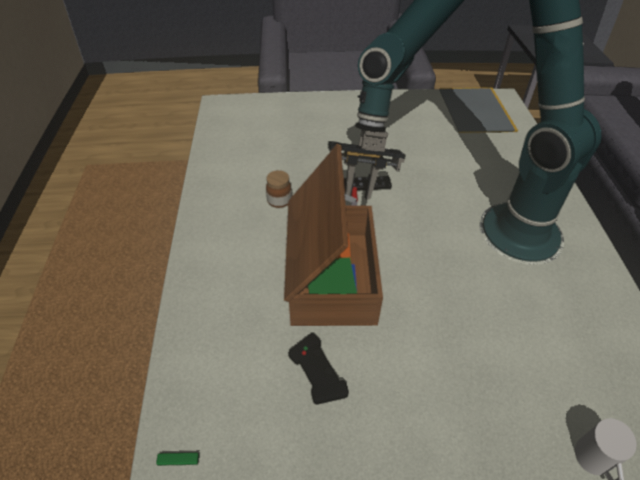

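```bash
python3 - <<'E'
from h import *
f0=np.zeros(3)
for ph in np.arange(1.78,1.95,.04):
    p,r=pose(ph,-1,0,13); robot.servo_line(p,feed=30,rotation=r); f=F(ph,f0); print(round(ph,2),f.round(1))
    if abs(f[0])>14 or abs(f[1])>4: break
robot.hold(.3)
for c in("top","wrist","side"): find(["knee_knob","lid_front"],c)
o=robot.observe(); print(o["t"],o["joints"].round(2))
for b in (40,90,160):
    q=kin.ik(*pose(ph,-1,b,4)); print(None if q is None else q.round(2))
# lid push ik
for th in (.9,.5,0):
    y=ux*0+uy; 
    z=-uz; 
    for s in(1,-1):
        yy=s*uy; R=np.c_[np.cross(yy,z),yy,z]
        q=kin.ik(box+100*ux+110*uz+195*(-np.cos(th)*ux+np.sin(th)*uz)+12*(np.sin(th)*ux+np.cos(th)*uz)-40*uy,Rn.from_matrix(R).as_rotvec()); print(th,s,None if q is None else q.round(2))
E
```

```text
1.78 [-4.1 -0.5  0.6]
1.82 [-3.6 -0.4  0.9]
1.86 [-2.5 -0.4 -0.1]
1.9 [-2.5 -0.2 -1. ]
1.94 [-2.7  0.5 -1.1]
top knee_knob 0.47 [452.2 -54.7 101. ]
top lid_front 0.75 [485.4 127.6 263.3]
side knee_knob 0.75 [531.5 126.6   3. ]
side knee_knob 0.59 [451.2 -49.2  99.2]
side lid_front 0.7 [485.3 129.8 261.2]
17.8833 [ 1.21  0.54 -0.89  2.3  -0.4   0.35  0.85]
[ 1.3   0.45 -0.93  2.28 -0.42  0.48  0.86]
[ 1.45  0.35 -1.    2.25 -0.45  0.63  0.9 ]
[ 1.66  0.22 -1.09  2.19 -0.5   0.85  0.98]
0.9 1 [ 0.39  0.29 -0.73  1.81  0.21  1.12  1.13]
0.9 -1 [ 0.45  0.31 -0.81  1.8   0.25  1.13 -2.04]
0.5 1 [ 0.38  0.25 -0.72  1.99  0.2   0.97  1.11]
0.5 -1 [ 0.31  0.23 -0.63  1.99  0.17  0.97 -2.  ]
0 1 [ 0.32  0.35 -0.67  2.13  0.31  0.76  0.99]
0 -1 [-0.42  0.26  0.17  2.18 -0.06  0.71 -1.8 ]
```

```bash
cat >> h.py <<'E'
RV=Rn.from_matrix(np.c_[np.cross(uy,-uz),uy,-uz]).as_rotvec()
def lidp(th,dz=0): return box+100*ux+(110+dz)*uz+190*(-np.cos(th)*ux+np.sin(th)*uz)+12*(np.sin(th)*ux+np.cos(th)*uz)-40*uy
E
python3 - <<'E'
from h import *
ph=1.94
p,r=pose(ph,-1,0,3); robot.servo_line(p,feed=30,rotation=r); print(robot.observe()["contact_force"].round(1))
for b in(60,170):
    p,r=pose(ph,-1,b,3); robot.servo_line(p,feed=80,rotation=r)
print(robot.observe()["contact_force"].round(1))
robot.servo_line(p+[0,0,130],feed=150)
grip(0,10)
robot.movep(lidp(.9,90),RV)
find(["lid_front"],"top");find(["lid_front"],"side")
print(robot.observe()["t"],robot.observe()["tcp_pos"],robot.observe()["contact_force"].round(1))
E
```

```text
[-0.6  0.4 -0.3]
[-0.3  0.3 -0.3]
side lid_front 0.61 [487.3 129.6 260.6]
23.775 [521.72618764  80.6165614  356.23052677] [ 0.6 -0.3  0. ]
```

```bash
python3 - <<'E'
from h import *
robot.servo_line(lidp(.95),feed=80)
for th in np.arange(.92,0.03,-.04):
    robot.servo_line(lidp(th),feed=40); f=robot.observe()["contact_force"]; print(round(th,2),f.round(1))
    if np.linalg.norm(f)>20: break
else:
    for dz in range(8,-8,-1):
        robot.servo_line(lidp(0,dz),feed=20); f=robot.observe()["contact_force"]; print(dz,f.round(1))
        if f[2]>12: break
print(robot.observe()["t"],robot.observe()["tcp_pos"])
E
```

```text
0.92 [-1.  -0.3  0.6]
0.88 [-0.2  0.1 -0.7]
0.84 [ 0.  -0.2 -0.2]
0.8 [ 0.7  0.6 -0.3]
0.76 [0.5 0.2 0.4]
0.72 [0.5 1.3 0.4]
0.68 [ 1.1 -0.2  0.3]
0.64 [-0.1  0.6  0. ]
0.6 [ 0.4  0.3 -0.1]
0.56 [-0.3 -0.4  0.4]
0.52 [-0.8 -1.  -0.1]
0.48 [-0.8  0.1  0.2]
0.44 [-0.6  0.3 -0.7]
0.4 [-0.2 -0.3 -0.8]
0.36 [ 0.5 -0.5 -0.1]
0.32 [ 0.   0.6 -0.3]
0.28 [0.2 0.1 0.5]
0.24 [-0.9 -0.5  0.1]
0.2 [ 0.3 -1.4 -0. ]
0.16 [ 1.1 -0.2  0.1]
0.12 [-0.1  0.9  0.4]
0.08 [-0.9 -0.2  0.1]
0.04 [-0.3 -0.3  0.4]
8 [ 0.   0.4 -0.3]
7 [-0.   0.1 -0.7]
6 [0.4 0.2 0.3]
5 [ 0.1 -0.   0.7]
4 [-0.1  0.  -0. ]
3 [-0.5  0.3  0.4]
2 [ 0.1 -0.1 -0.3]
1 [-0.7 -0.2  0.3]
0 [-1.7 -0.1  5.1]
-1 [-5.4 -2.6 17.1]
35.3 [440.52272323  85.06485617 122.26837394]
```

```bash
python3 - <<'E'
from h import *
robot.servo_line(lidp(0,80),feed=60)
robot.servo_line(lidp(0,160),feed=150)
save("side","s3.png"); find(["lid_front","candle_jar","remote","gamepad"],"side");find(["lid_front","knee_knob"],"top")
print(robot.observe()["t"],robot.observe()["contact_force"].round(1))
E
```

```text
side lid_front 0.71 [420.6 130.2 117. ]
side candle_jar 0.94 [ 660.3 -158.8    4.1]
side remote 0.93 [ 415.6 -205.9    3.9]
side gamepad 0.68 [582.  383.8   3. ]
top knee_knob 0.51 [431.2 -56.1  87.3]
top knee_knob 0.51 [583.1 379.6   3.6]
37.9333 [0.9 0.5 0.5]
```

View pics/s3.png

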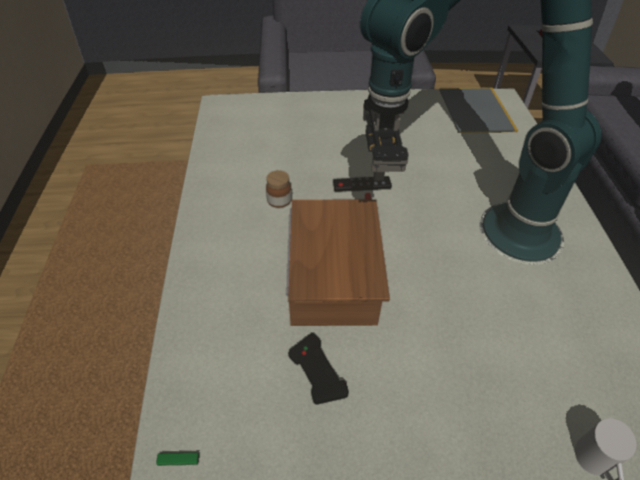

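```bash
python3 - <<'E'
from h import *
print(robot.job_done())
E
```

```text
the job is handed in; nothing more can be done
None
```

The stay was unlocked and folded to an estimated 1.2 rad or more at the knee, with the lid still up at about 0.75 rad. I then lowered the lid gently until it was shut, let go with the arm clear, and handed the job in; it came back without a verdict.

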